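# Clear the mixer drive and hold back its belt tensioner

### The job

The mixer's belt drive stands on the worktop with its guard off, and I want to slip on a new belt: first clear what was left lying on its deck, the lime into the round bowl and the teaspoon flat into the rectangular cutlery tray. Then push the sprung tensioner arm by its idler roller to the left (counter-clockwise from above), past the click of the pawl and on to its stop, or almost, and finish while still holding it pressed there, so that it does not fall back onto the pawl; your program ends with the arm held. Leave everything else on the worktop where it stands.

Things in the scene. Friction and masses are not known exactly. Their poses are not given: they have to be found in the camera images.
- drive: belt drive, fixed: grey deck, x -115 to 125, y -150 to 150 mm about its origin (z = 0; x axis away from the robot, y left), top at z = 10 mm. On it, mm: pulleys 52 wide at (-75, -105) and 48 at (93, -112), tops z 40; pawl guide about (107, 19), z 35; stop post 12 wide at (44, 87), z 28. The arm starts on the right side; lime and teaspoon lie left of it
- tension_pivot (a point): vertical axis of the tensioner arm, at x -85, y 0 mm in the drive's frame, z = 24 mm. (A wall shelf overhangs the back of the worktop from x = 0.62 m, 0.5 m up: keep the wrist clear of it.)
- idler_top (a point): centre of the top of the idler roller: upright steel cylinder, 32 mm diameter, does not spin, z 30 to 68 mm, on a dark block 38 x 30 mm on the tensioner arm, 130 mm from the pivot. Drive frame: x 29, y -62 mm at rest; x 45, y 0 midway; x 29, y +62 at the stop. Free space right of it above z = 40 mm; push it with closed fingers or grip it
- tension_arm (a joint): angle of the tensioner arm (rad), a steel bar 18 mm wide, z 15 to 23 mm: 0 = at rest (heading 0.5 rad right of the drive's x axis), 1.0 = at its stop (0.5 rad left). A spring drives it back: 3 N at the roller at rest, 9 N at the stop, up to 5 N more while its tooth passes the pawl just before 0.66. Let go beyond that, it falls back to about 0.66, caught by the pawl
- pawl (a joint): travel of the sprung pawl slider (m): 0 = out, engaged; about 0.007 while the arm's tooth passes over its ramp, then it snaps back to 0 (the click). It works by itself
- lime: green lime, 52 x 45 x 45 mm, on the deck; origin at its underside as it lies at first, long axis = its x
- lime_center (a point): centre of the lime, 22 mm above the deck at first
- teaspoon: steel teaspoon, 132 mm long (its x axis), up to 26 mm wide, 9 mm high, lying flat on the deck (underside at z = 10 mm), pointing roughly along the drive's x axis; origin at the middle of its underside
- spoon_middle (a point): middle of the teaspoon, where it can be gripped across its width
- fruit_bowl: round white bowl, fixed: rim 156 mm across at z = 55 mm; origin at the centre of its underside. It and the tray swap sides between runs.
- fruit_bowl_in (a point): centre of the bowl's inner floor, about 5 mm above its underside
- cutlery_tray: rectangular open wooden tray, fixed: 210 (its x axis) x 115 mm outside, 35 mm high, walls and floor 5 mm; origin at the centre of its underside
- salt_shaker: salt shaker 44 mm across, 90 mm tall, behind on the left; bystander, origin at its underside
- espresso_cup: blue espresso cup 64 x 93 x 53 mm, behind on the right; bystander, origin at its underside
- lemon: lemon 71 x 53 x 51 mm at the left; bystander, origin at its underside
- knock_box: black tub 67 mm across, 88 mm tall, at the right; bystander, origin at its underside
Mind the look-alikes: they are no part of the job. Several things have the shape of the lime; the one meant has the colours described above.

How it is judged:
By the outcome, as a careful person would: the job done as asked, in the order asked, and still so for the second after the job is handed in, while the arm keeps its last pose, push and grip.
It also fails if it takes over 61 s, if anything falls off the work surface, if the arm or the gripper's body presses on something with over 40 N, if the wrist force passes 120 N, or if a joint passes its speed limit or range.

### The arm

A 6-joint arm with a two-finger parallel gripper is mounted at the origin on a cart in front of the work surface, level with it; the furniture and walls round the work are solid. World frame = base frame: x ahead of the robot, y to its left, z up, the work surface at z = 0. Lengths are in m, angles in degrees, forces in N, time in s.
With the tool pointing down it reaches from about 0.35 to 0.875 m from the base axis. Payload 4.2 kg.
Tool frame: the origin (TCP) lies at the very end of the fingers, on their centre line; the grasp point (between the pads) lies 19 mm behind it; z points along the fingers, y is the line along which they close (so a half turn about z gives the same grasp; the last joint's range is limited). The gripper opens to 87 mm and grips with 3 to 60 N. Pads are 19 mm wide; open, the fingers measure 117 mm over their backs; the gripper's body (75 mm by 190 mm) begins 51 mm behind the grasp point.
Start: joints at [-52.047, 22.042, 0.453, 0, -68.411, -14.817], TCP at [0.246, -0.575, 0.223] pointing down, gripper open.
Joint ranges: [-179.83, 179.83], [-69.29, 118.12], [-61.27, 80.66], [-181.25, 117.63], [-171.15, -9.14], [-177.46, 177.46]. Speed limits (degrees/s): [159.86, 159.86, 180, 180, 180, 180].

### API

Orientations are given as a 3x3 rotation matrix whose columns are the frame's x, y, z axes.
In Python, from station import sense, optics, r gives the robot as it stands. The module is installed in compiled form; this text tells all that it offers.
- The arm moves only by the shell command python3 -m pendant 'ROWS' [OPENING]. ROWS is JSON, a list that holds one entry, the list of rows, each a list of 4 numbers: the shift along the tool's x, y, z normalised to -1 to 1, where 1 is 100 mm, then the turn about the tool's z normalised to -1 to 1, where 1 is 2 rad. A call has 1 to 8 rows; each row is the pose to reach, as a shift and turn from the pose commanded when the call began, along the tool's axes at that moment; what a row does not reach only later rows make up. A row lasts 1/10 s, in which the tool goes at most 50 mm and 8.59 degrees, less where a joint would pass 70% of its speed; a pose out of reach is approached as far as the arm can. A call with a number of a shift or a turn outside -1 to 1 is refused whole. A call with a gripper value outside its range is refused whole. OPENING is the closure, from 0 (fully open) to 1 (shut), set as the call begins (- or left out, the last holds). The fingers move at their own pace and stop on an object; the grip force is fixed at half the most. Time passes only in rows, so rows that repeat a pose let the fingers close. It gives the time, the measured TCP pose, the force, the opening and the grip force at its end, in the units of the state.
- sense(): the state, without advancing time (a new reading comes with each control period).
- optics.capture(name): name is "scene" or "top" or "wrist"; returns the picture (400x640x3 uint8, red, green, blue); there is no depth.
- optics.get_calibration(name): a dict with "camera_matrix" (3x3 intrinsics, pixels), "camera_from_world" (4x4, takes a point from world to camera coordinates). Camera axes: x right, y down, z forward; pixel columns grow to the right and rows downward; lengths in m; the calibration is good to about 2 mm. A picture is of the moment at which its call begins: read the wrist's pose just before it. get_calibration takes no time and is no camera call; for the wrist camera it gives the pose at the moment of the call.
- r.finish_job(): hands the job in; it is judged then, once.
The state is a dict: "time_s": time; "joints": joint angles; "joint_velocities": joint speeds; "effort": joint torques, N m; "tcp_pos": TCP position; "ee_rot": TCP orientation; "wrist_force": force on the tool from outside, world axes, zero at the start; "moment": the same for the moment, N m; "gripper_width": opening from 0.0 (shut) to 1.0 (fully open); "gripper_force": force on a finger pad.
Only numpy, scipy, OpenCV 4.12 (cv2) and the standard library are available. Lean on these libraries where they do the work, as an engineer would, in place of code of your own. Each camera call takes 0.05 s, during which the arm holds its last target. There are 200 camera calls.

## Working session

There is one attempt and no reset: what is moved stays moved. The work goes in short steps, Python scripts to look and compute and a shell command to move; the robot and the scene stay as the last step left them, time stands still between calls to the robot, and variables do not carry over. Pictures are saved under pics/ and viewed, at most 10 in all, crops included, and the job is handed in when it is done.

```bash
mkdir -p pics; python3 - <<'E'
from station import sense, optics, r
import cv2,numpy as np
s=sense();print(s['time_s'],s['tcp_pos'],np.round(s['ee_rot'],3).tolist(),s['gripper_width'])
for n in("top","scene"):
    im=optics.capture(n);cv2.imwrite(f"pics/{n}0.png",im[:,:,::-1])
    c=optics.get_calibration(n);print(n,np.round(c["camera_matrix"],1).tolist(),np.round(c["camera_from_world"],3).tolist())
E
```

```text
0.0 [ 0.24536984 -0.57414583  0.22145218] [[-0.92, -0.393, -0.001], [-0.393, 0.92, 0.002], [0.0, 0.002, -1.0]] 1.0032268590669335
top [[375.5, 0.0, 321.4], [0.0, 375.5, 204.0], [0.0, 0.0, 1.0]] [[-0.447, -0.895, 0.004, 0.221], [-0.7, 0.347, -0.624, 0.422], [0.557, -0.281, -0.782, 1.452], [0.0, 0.0, 0.0, 1.0]]
scene [[370.7, 0.0, 317.5], [0.0, 370.7, 201.1], [0.0, 0.0, 1.0]] [[-0.654, -0.757, -0.009, 0.345], [-0.319, 0.286, -0.904, 0.236], [0.687, -0.588, -0.428, 1.023], [0.0, 0.0, 0.0, 1.0]]
```

View pics/top0.png

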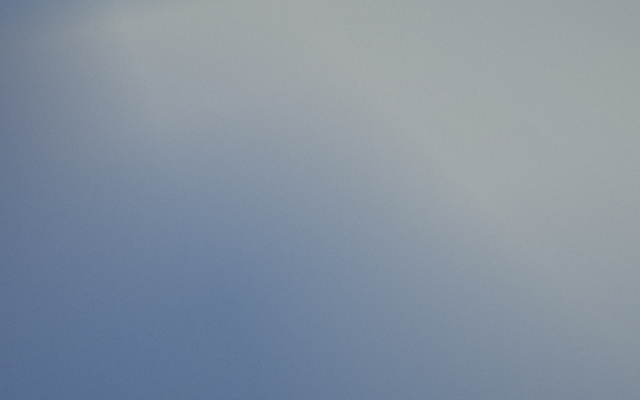

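View pics/scene0.png

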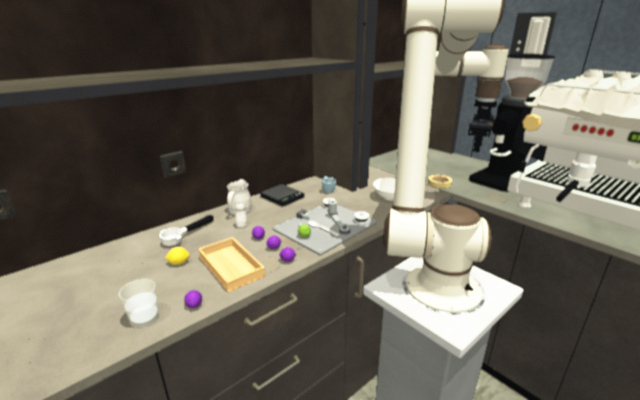

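The top view is blocked (only a blue-grey blur). The scene view shows the tray on the left at about (232,262), the lime at (305,230), the deck around (325,226) and the bowl at about (388,190), partly hidden. Next I'll cast rays and take a wrist picture.

```bash
cat > h.py <<'E'
from station import sense, optics, r
import cv2,numpy as np
def ray(c,px,z):
    K,T=np.array(c["camera_matrix"]),np.array(c["camera_from_world"])
    R,t=T[:3,:3],T[:3,3]; o=-R.T@t; out=[]
    for u,v in np.atleast_2d(px):
        d=R.T@np.linalg.solve(K,[u,v,1.]); out.append(o+d*(z-o[2])/d[2])
    return np.array(out)
def proj(c,P):
    K,T=np.array(c["camera_matrix"]),np.array(c["camera_from_world"])
    p=(T[:3,:3]@np.atleast_2d(P).T+T[:3,3:]);p=K@p;return (p[:2]/p[2]).T
def shot(name,f):
    c=optics.get_calibration(name);im=optics.capture(name)[:,:,::-1].copy();cv2.imwrite("pics/"+f,im);return c,im
def delta(target):
    s=sense();return np.round(np.array(s['ee_rot']).T@(np.array(target)-s['tcp_pos'])*10,2)
E
python3 - <<'E'
from h import *
c=optics.get_calibration("scene")
print("lime",ray(c,[305,230],.032),"deck corners",ray(c,[[274,229],[320,251],[375,214],[330,200]],.01))
print("tray",ray(c,[[199,246],[234,288],[264,270],[229,237]],.035),"bowl",ray(c,[[372,186],[388,180]],.055))
print("bystanders salt,lemon,cup",ray(c,[[240,225],[177,264],[328,192]],0))
shot("wrist","w0.png")
c=optics.get_calibration("wrist");T=np.array(c["camera_from_world"]);print(c["camera_matrix"],-T[:3,:3].T@T[:3,3],T[:3,:3])
s=sense();print(s['tcp_pos'],s['time_s'])
im=cv2.imread("pics/scene0.png")[160:300,140:460];cv2.imwrite("pics/crop0.png",cv2.resize(im,None,fx=2.5,fy=2.5,interpolation=cv2.INTER_CUBIC))
E
```

```text
lime [[0.45318187 0.11994991 0.032     ]] deck corners [[ 0.56139304  0.17297097  0.01      ]
 [ 0.34823339  0.1447322   0.01      ]
 [ 0.40163144 -0.17752884  0.01      ]
 [ 0.60646963 -0.13529406  0.01      ]]
tray [[0.59176558 0.43398454 0.035     ]
 [0.33600389 0.45446123 0.035     ]
 [0.35052424 0.35152082 0.035     ]
 [0.57830416 0.33680944 0.035     ]] bowl [[ 0.52043055 -0.29074218  0.055     ]
 [ 0.51859172 -0.39069736  0.055     ]]
bystanders salt,lemon,cup [[ 0.68334639  0.23912906  0.        ]
 [ 0.59559689  0.50876519  0.        ]
 [ 0.68816683 -0.19858398  0.        ]]
[[335.25862841   0.         318.94513516]
 [  0.         335.25862841 201.43077294]
 [  0.           0.           1.        ]] [ 0.17337846 -0.60520488  0.38443396] [[-0.39164034  0.92011668  0.00176938]
 [ 0.88084827  0.37436887  0.28974865]
 [ 0.26594017  0.11503582 -0.95710114]]
[ 0.24540968 -0.57432091  0.22169839] 0.15
```

View pics/crop0.png

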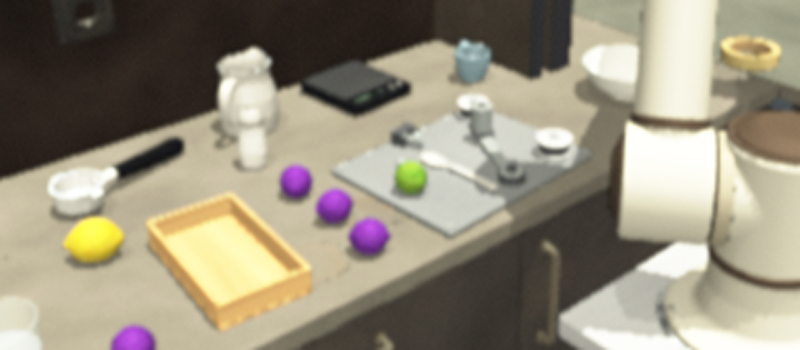

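The crop shows the lime at about (410,177), with the spoon to its right from (425,160) to (495,187). The roller is at about (480,118) and the pivot at about (510,172). The purple balls are look-alikes. I'll move above the deck now.

```bash
for i in 1; do
python3 -m pendant '[[[-0.4,0.45,-0.16,0],[-0.8,0.9,-0.16,0],[-0.8,0.9,-0.16,0]]]' 0
python3 -m pendant '[[[-0.4,0.45,-0.16,0],[-0.8,0.9,-0.16,0],[-0.8,0.9,-0.16,0]]]'
python3 -m pendant '[[[-0.4,0.45,-0.16,0],[-0.8,0.9,-0.16,0],[-0.8,0.9,-0.16,0]]]'
python3 -m pendant '[[[-0.4,0.45,-0.16,0],[-0.8,0.9,-0.16,0],[-0.8,0.9,-0.16,0]]]'
python3 -m pendant '[[[-0.4,0.45,-0.16,0.07],[-0.8,0.9,-0.16,0.14],[-0.8,0.9,-0.16,0.2],[-0.8,0.9,-0.16,0.2],[-0.8,0.9,-0.16,0.2]]]'
done | tail -3
python3 - <<'E'
from h import *
s=sense();print(s['time_s'],s['tcp_pos'],np.round(s['ee_rot'],3).tolist(),s['joints'])
shot("wrist","w1.png")
E
```

```text
wrist_force: [0.6, 0.1, -1.1]
gripper_width: 0.995
gripper_force: 0.0
1.85 [ 0.43639699 -0.00317028  0.30218068] [[-1.0, -0.007, -0.001], [-0.007, 1.0, -0.0], [0.001, -0.0, -1.0]] [ 2.10560440e+01  1.16622845e-01 -1.59632670e+01 -1.01677467e-02
 -7.39799658e+01 -1.10678898e+02]
```

View pics/w1.png

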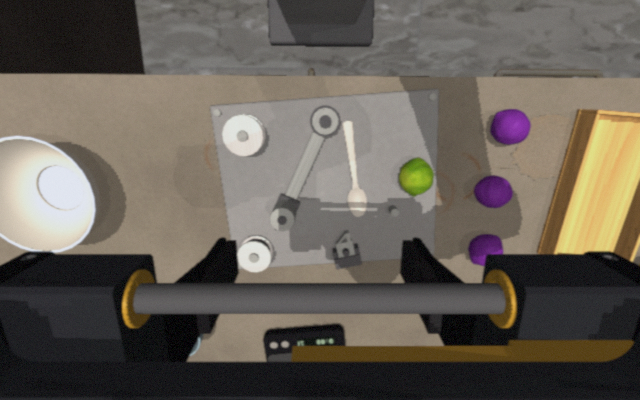

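The wrist view shows the whole deck, with corners at about (211,105), (438,91), (437,262) and (231,270). The pivot is at (325,121), the roller at (283,218), the spoon from (348,123) to (358,212), the lime at (416,176), the bowl at about (43,195) and the tray at the right.

```bash
python3 - <<'E'
from h import *
c=optics.get_calibration("wrist");im=cv2.imread("pics/w1.png");hsv=cv2.cvtColor(im,cv2.COLOR_BGR2HSV)
print("corners",ray(c,[[211,105],[438,91],[437,262],[231,270]],.01)[:,:2].round(3).tolist())
piv=ray(c,[325,121],.024)[0];rol=ray(c,[282.5,219],.068)[0]
print("pivot",piv,"roller",rol,np.linalg.norm((rol-piv)[:2]))
def blob(lo,hi,z,box=(0,0,640,240)):
    m=cv2.inRange(hsv,lo,hi);k=np.zeros_like(m);x0,y0,x1,y1=box;k[y0:y1,x0:x1]=255;m&=k
    m=cv2.morphologyEx(m,cv2.MORPH_OPEN,np.ones((3,3)))
    q=max(cv2.findContours(m,0,1)[0],key=cv2.contourArea);rc=cv2.minAreaRect(q);return rc,q
rc,q=blob((30,100,40),(55,255,255),0);e=cv2.fitEllipse(q);print("lime",rc,e,ray(c,e[0],.032))
rc,q=blob((0,0,150),(180,90,255),0,(335,115,375,222));b=cv2.boxPoints(rc);print("spoon",rc,ray(c,b,.014)[:,:2].round(3).tolist(),ray(c,rc[0],.014))
# bowl
rc,q=blob((0,0,120),(180,70,255),0,(0,130,110,255));print("bowl",rc,ray(c,[[95,205],[22,138],[48,250]],.055))
print("tray",ray(c,[[580,110],[540,245]],.035))
a=piv-rol;th=np.arctan2(-(a[1]),-(a[0]));print("armheading",th,"drive yaw",th+.5)
cs=optics.get_calibration("scene");print(ray(cs,[[199.5,248],[228,287.5],[264,269],[232,238]],.035))
E
```

```text
corners [[0.364, -0.144], [0.346, 0.15], [0.589, 0.174], [0.604, -0.135]]
pivot [0.38320471 0.00427897 0.024     ] roller [ 0.50084408 -0.04881746  0.068     ] 0.12906684697942317
lime ((415.75006103515625, 176.75001525878906), (33.23401641845703, 33.941123962402344), 45.0) ((415.7165832519531, 176.4411163330078), (32.74179458618164, 35.82331085205078), 17.24890899658203) [[0.45351822 0.1244755  0.032     ]]
spoon ((354.5, 165.0), (100.0, 39.0), 90.0) [[0.376, 0.017], [0.376, 0.068], [0.514, 0.075], [0.514, 0.02]] [[0.44192949 0.04512459 0.014     ]]
bowl ((54.50000762939453, 191.99996948242188), (123.99998474121094, 108.99998474121094), 90.0) [[ 0.48743443 -0.29008071  0.055     ]
 [ 0.4028696  -0.36226744  0.055     ]
 [ 0.55072628 -0.3647819   0.055     ]]
tray [[0.36806888 0.3195925  0.035     ]
 [0.54979145 0.30539819 0.035     ]]
armheading -0.42397528779827226 drive yaw 0.07602471220172774
[[0.57977966 0.437853   0.035     ]
 [0.34830015 0.46527557 0.035     ]
 [0.35451833 0.34888942 0.035     ]
 [0.56615086 0.33261176 0.035     ]]
```

```bash
(
python3 -m pendant '[[[-0.05,0.32,0.2,0],[-0.09,0.64,0.5,0],[-0.09,0.64,0.7,0],[-0.09,0.64,0.8,0]]]' 0.25
python3 -m pendant '[[[-0.05,0.32,0.4,0],[-0.09,0.64,0.8,0],[-0.09,0.64,1.0,0],[-0.09,0.64,1.0,0],[-0.09,0.64,1.0,0]]]' ) | tail -7
python3 - <<'E'
from h import *
print(sense()['tcp_pos'], delta([.4535,.1245,.016]))
c,im=shot("wrist","w2.png");print(ray(c,[[0,0],[640,0],[640,250],[0,250]],.01)[:,:2].round(3).tolist())
E
```

```text
gripper_force: 0.0
time_s: 2.8
tcp_pos: [0.4548, 0.1236, 0.1234]
ee_rot: [[-1.0, -0.003, 0.001], [-0.003, 1.0, -0.0], [-0.001, -0.0, -1.0]]
wrist_force: [-0.6, -0.0, -0.1]
gripper_width: 0.751
gripper_force: 0.0
[0.45479167 0.12355856 0.12341863] [0.01 0.01 1.07]
[[0.307, -0.108], [0.306, 0.357], [0.505, 0.413], [0.506, -0.163]]
```

View pics/w2.png

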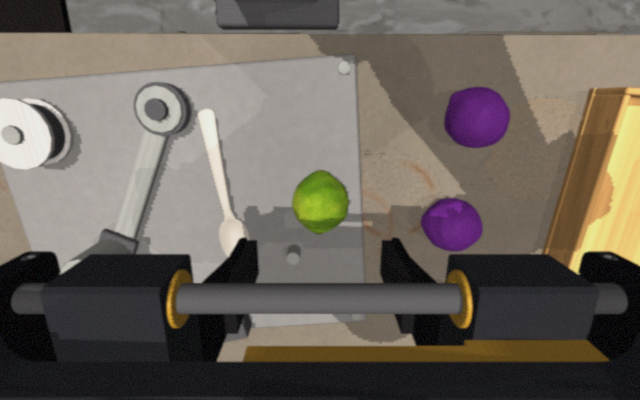

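The lime is centred at (320,202) between the fingers. The spoon's handle tip is at (206,111) and its neck at (228,217).

```bash
python3 - <<'E'
from h import *
c=optics.get_calibration("wrist")
print("lime",ray(c,[320,202],.032))
p=ray(c,[[206,111],[229,217]],.013);d=(p[1]-p[0])/np.linalg.norm(p[1]-p[0]);print("spoon",p,"dir",np.arctan2(d[1],d[0]),"mid",p[0]+.066*d)
E
(python3 -m pendant '[[[0,0,0.4,0],[0,0,0.8,0],[0,0,1.0,0],[0,0,1.0,0],[0,0,1.0,0]]]'
python3 -m pendant '[[[0,0,0.06,0],[0,0,0.06,0],[0,0,0.06,0],[0,0,0.06,0],[0,0,0.06,0]]]' 1
python3 -m pendant '[[[0,0,0,0],[0,0,0,0],[0,0,0,0]]]')|tail -7
```

```text
lime [[0.45453777 0.12537704 0.032     ]]
spoon [[0.38546205 0.03542648 0.013     ]
 [0.47406352 0.04675064 0.013     ]] dir 0.12712089532094611 mid [0.4509295  0.04379388 0.013     ]
gripper_force: 30.0
time_s: 4.15
tcp_pos: [0.4545, 0.1246, 0.0172]
ee_rot: [[-1.0, -0.004, 0.001], [-0.004, 1.0, 0.0], [-0.001, 0.0, -1.0]]
wrist_force: [-1.5, -0.7, 6.2]
gripper_width: 0.481
gripper_force: 30.0
```

```bash
(
python3 -m pendant '[[[0,0,-0.4,0],[0,0,-0.8,0],[0,0,-1.0,0],[0,0,-1.0,0]]]'
python3 -m pendant '[[[0,-0.4,-0.3,0],[0,-0.8,-0.3,0],[0,-0.9,-0.3,0],[0,-0.9,-0.3,0]]]'
python3 -m pendant '[[[0,-0.45,0,0],[0,-0.9,0,0],[0,-0.9,0,0]]]'
python3 -m pendant '[[[0,-0.45,0,0],[0,-0.9,0,0],[0,-0.9,0,0]]]'
python3 -m pendant '[[[0,-0.45,-0.2,0],[0,-0.9,-0.2,0],[0,-0.9,-0.2,0],[0,-0.9,-0.2,0],[0,-0.9,-0.2,0]]]')|tail -7
python3 - <<'E'
from h import *
c,im=shot("wrist","w3.png");print(sense()['tcp_pos'])
E
```

```text
gripper_force: 30.0
time_s: 6.05
tcp_pos: [0.4554, -0.2342, 0.1657]
ee_rot: [[-1.0, -0.005, -0.002], [-0.005, 1.0, 0.001], [0.002, 0.001, -1.0]]
wrist_force: [0.4, -0.5, 0.1]
gripper_width: 0.483
gripper_force: 30.0
[ 0.4555479  -0.23416124  0.16594939]
```

View pics/w3.png

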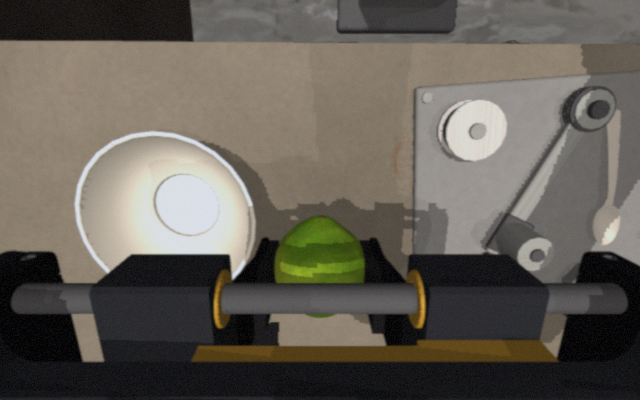

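The lime is held. The bowl's inner floor is centred at (187,205); its rim runs from column 75 to 257, with the near edge at row 131.

```bash
python3 - <<'E'
from h import *
c=optics.get_calibration("wrist")
print(ray(c,[187,205],.005),ray(c,[[75,205],[257,220],[150,131]],.055))
b=ray(c,[187,205],.005)[0];print(delta([b[0],b[1],.04]))
c2=c;p=ray(c,[[614,112],[604,245]],.013);d=p[1]-p[0];print("spoon ends",p,np.arctan2(d[1],d[0]),np.linalg.norm(d))
print("roller",ray(c,[537,254],.068),"pivot",ray(c,[597,109],.026))
E
```

```text
[[ 0.47914693 -0.36679529  0.005     ]] [[ 0.46381635 -0.44203243  0.055     ]
 [ 0.4767732  -0.2870879   0.055     ]
 [ 0.40133288 -0.36916569  0.055     ]]
[-0.23 -1.33  1.26]
spoon ends [[0.3861251  0.03503023 0.013     ]
 [0.51772913 0.05885937 0.013     ]] 0.17912622529484193 0.13374396700238314
roller [[ 0.5018283  -0.04725643  0.068     ]] pivot [[0.38330066 0.00847987 0.026     ]]
```

```bash
(
python3 -m pendant '[[[-0.1,-0.4,0,0],[-0.2,-0.7,0,0],[-0.23,-0.7,0,0]]]'
python3 -m pendant '[[[0,-0.4,0.1,0],[0,-0.62,0.4,0],[0,-0.62,0.7,0],[0,-0.62,0.7,0]]]'
python3 -m pendant '[[[0,0,0.3,0],[0,0,0.55,0],[0,0,0.55,0],[0,0,0.55,0]]]'
python3 -m pendant '[[[0,0,0,0],[0,0,0,0],[0,0,0,0],[0,0,0,0]]]' 0.3
python3 -m pendant '[[[0,0,-0.3,0],[0,0,-0.7,0],[0,0,-1.0,0],[0,0,-1.0,0],[0,0,-1.0,0]]]')|tail -28
python3 - <<'E'
from h import *
c,im=shot("wrist","w4.png")
hsv=cv2.cvtColor(im,cv2.COLOR_BGR2HSV);m=cv2.inRange(hsv,(30,100,40),(55,255,255));print(m.sum()/255,cv2.boundingRect(m))
print(delta([.452,.046,.14]))
c,im=shot("scene","s4.png");cv2.imwrite("pics/s4c.png",im[150:260])
E
```

```text
ee_rot: [[-1.0, -0.003, 0.0], [-0.003, 1.0, -0.001], [-0.0, -0.001, -1.0]]
wrist_force: [-1.0, 0.9, -0.1]
gripper_width: 0.48
gripper_force: 30.0
time_s: 6.8
tcp_pos: [0.4761, -0.3648, 0.0918]
ee_rot: [[-1.0, -0.003, -0.009], [-0.003, 1.0, 0.006], [0.009, 0.006, -1.0]]
wrist_force: [-0.8, 0.6, 0.1]
gripper_width: 0.484
gripper_force: 30.0
time_s: 7.2
tcp_pos: [0.4801, -0.367, 0.0431]
ee_rot: [[-1.0, -0.006, 0.001], [-0.006, 1.0, -0.001], [-0.001, -0.001, -1.0]]
wrist_force: [0.0, 0.1, 0.3]
gripper_width: 0.484
gripper_force: 30.0
time_s: 7.6
tcp_pos: [0.4793, -0.3678, 0.0424]
ee_rot: [[-1.0, -0.004, 0.001], [-0.004, 1.0, -0.001], [-0.001, -0.001, -1.0]]
wrist_force: [-0.1, 0.1, 0.1]
gripper_width: 0.684
gripper_force: 0.0
time_s: 8.1
tcp_pos: [0.4791, -0.3676, 0.1423]
ee_rot: [[-1.0, -0.003, 0.002], [-0.003, 1.0, -0.0], [-0.002, -0.0, -1.0]]
wrist_force: [-0.0, 0.1, -1.2]
gripper_width: 0.7
gripper_force: 0.0
2086.0 (295, 169, 50, 58)
[0.25 4.13 0.01]
```

View pics/w4.png

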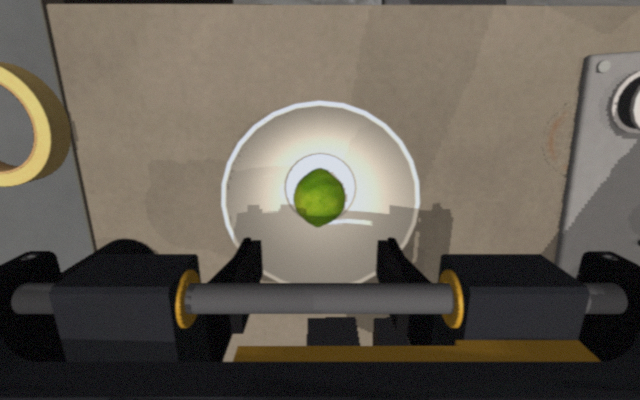

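The lime rests on the bowl's floor at (320,197). Now I'll fetch the spoon.

```bash
(
python3 -m pendant '[[[0.1,0.45,0,0],[0.25,0.9,0,0],[0.25,0.9,0,0]]]' 0.55
python3 -m pendant '[[[0,0.45,0,0],[0,0.9,0,0],[0,0.9,0,0]]]'
python3 -m pendant '[[[0,0.45,0,0],[0,0.9,0,0],[0,0.9,0,0]]]'
python3 -m pendant '[[[0,0.45,0,0],[0,0.9,0,0],[0,0.9,0,0]]]'
python3 -m pendant '[[[0,0.4,0,-0.04],[0,0.53,0,-0.085],[0,0.53,0,-0.085],[0,0.53,0,-0.085],[0,0.53,0,-0.085]]]')|tail -7
python3 - <<'E'
from h import *
c,im=shot("wrist","w5.png");print(delta([.452,.046,.012]))
E
```

```text
gripper_force: 0.0
time_s: 9.9
tcp_pos: [0.4522, 0.0442, 0.1411]
ee_rot: [[-0.985, -0.17, -0.001], [-0.17, 0.985, -0.001], [0.001, -0.0, -1.0]]
wrist_force: [0.4, 0.5, 0.1]
gripper_width: 0.445
gripper_force: 0.0
[-0.    0.02  1.29]
```

View pics/w5.png

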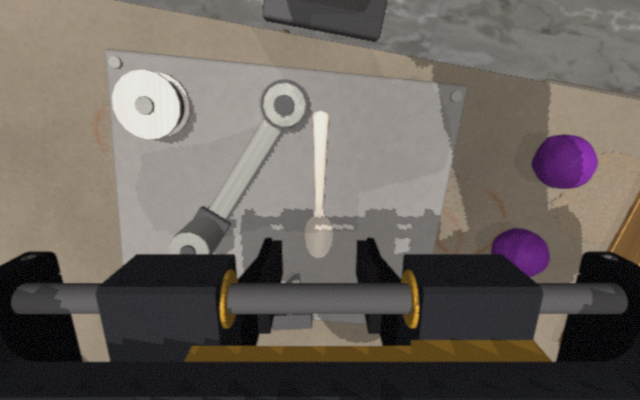

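The spoon lies centred and aligned between the fingers at column 319, rows 111 to 257. Descend and grip.

```bash
(
python3 -m pendant '[[[0,0,0.4,0],[0,0,0.8,0],[0,0,0.8,0],[0,0,0.8,0]]]'
python3 -m pendant '[[[0,0.02,0.25,0],[0,0.02,0.48,0],[0,0.02,0.48,0],[0,0.02,0.48,0]]]'
python3 -m pendant '[[[0,0,0,0],[0,0,0,0],[0,0,0,0],[0,0,0,0],[0,0,0,0],[0,0,0,0]]]' 1
python3 -m pendant '[[[0,0,-0.2,0],[0,0,-0.6,0],[0,0,-1.0,0],[0,0,-1.0,0],[0,0,-1.0,0]]]')|grep -v ee_rot|tail -18
python3 - <<'E'
from h import *
print(delta([.46,.39,.15]))
E
```

```text
wrist_force: [0.5, 0.1, 0.1]
gripper_width: 0.45
gripper_force: 0.0
time_s: 10.75
tcp_pos: [0.4535, 0.0477, 0.0153]
wrist_force: [0.4, 0.2, 0.7]
gripper_width: 0.447
gripper_force: 0.0
time_s: 11.35
tcp_pos: [0.4528, 0.0475, 0.0144]
wrist_force: [0.1, 0.3, 5.4]
gripper_width: 0.223
gripper_force: 30.0
time_s: 11.85
tcp_pos: [0.4522, 0.0475, 0.1143]
wrist_force: [-0.9, 0.2, -0.5]
gripper_width: 0.221
gripper_force: 29.9
[-0.67  3.36 -0.35]
```

```bash
(
python3 -m pendant '[[[-0.1,0.4,-0.3,0],[-0.2,0.8,-0.4,0],[-0.2,0.9,-0.4,0],[-0.2,0.9,-0.4,0]]]'
python3 -m pendant '[[[-0.1,0.45,0,0],[-0.2,0.9,0,0],[-0.2,0.9,0,0]]]'
python3 -m pendant '[[[-0.1,0.45,0,0.05],[-0.2,0.9,0,0.1],[-0.2,0.9,0,0.125],[-0.2,0.9,0,0.125],[-0.2,0.9,0,0.125]]]')|tail -7
python3 - <<'E'
from h import *
c,im=shot("wrist","w6.png")
E
```

```text
gripper_force: 29.9
time_s: 13.05
tcp_pos: [0.4639, 0.3216, 0.1521]
ee_rot: [[-0.997, 0.076, -0.003], [0.076, 0.997, -0.003], [0.002, -0.003, -1.0]]
wrist_force: [1.4, -0.4, -0.7]
gripper_width: 0.22
gripper_force: 29.9
```

View pics/w6.png

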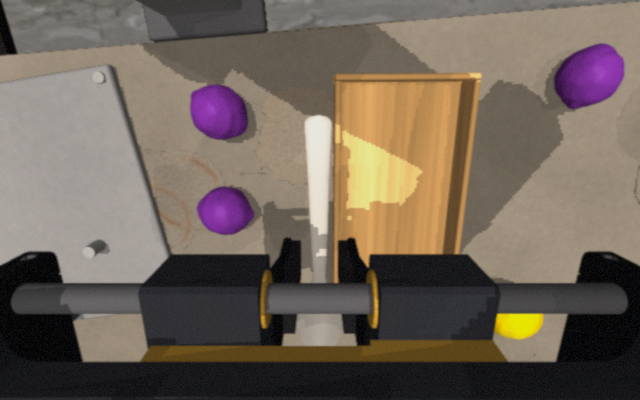

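The spoon is held level, handle tip at (318,120). The tray's near rim corners are at (335,75) and (480,76), and the tray is roughly aligned with the tool.

```bash
python3 - <<'E'
from h import *
c=optics.get_calibration("wrist")
p=ray(c,[[335,75],[480,76],[463,253]],.035);print(p)
v=p[1]-p[0];yaw=np.arctan2(v[1],v[0])-np.pi/2;ctr=(p[0]+p[1])/2+.105*np.array([np.cos(yaw),np.sin(yaw),0]);print(yaw,ctr)
print(delta([ctr[0],ctr[1],.017]))
print(ray(c,[318,118],.15))
E
```

```text
[[0.36789622 0.34230935 0.035     ]
 [0.37751453 0.45564039 0.035     ]
 [0.52949527 0.44925074 0.035     ]]
-0.08466631006545233 [0.47732926 0.39009552 0.035     ]
[-0.08  0.7   1.35]
[[0.39401372 0.32740406 0.15      ]]
```

```bash
(
python3 -m pendant '[[[0,0.4,0,0],[-0.08,0.7,0,0],[-0.08,0.7,0.3,0],[-0.08,0.7,0.7,0],[-0.08,0.7,0.7,0]]]'
python3 -m pendant '[[[0,0,0.3,0],[0,0,0.55,0],[0,0,0.65,0],[0,0,0.7,0],[0,0,0.7,0],[0,0,0.7,0]]]'
python3 -m pendant '[[[0,0,0,0],[0,0,0,0],[0,0,0,0],[0,0,0,0]]]' 0.65
python3 -m pendant '[[[0,0,-0.2,0],[0,0,-0.6,0],[0,0,-1.0,0],[0,0,-1.0,0],[0,0,-1.0,0]]]')|grep -v ee_rot|tail -20
python3 - <<'E'
from h import *
c,im=shot("wrist","w7.png")
E
```

```text
time_s: 13.6
tcp_pos: [0.4749, 0.3883, 0.0779]
wrist_force: [0.1, -1.0, -0.6]
gripper_width: 0.223
gripper_force: 29.9
time_s: 14.2
tcp_pos: [0.4786, 0.3935, 0.0152]
wrist_force: [0.0, 0.6, 0.0]
gripper_width: 0.221
gripper_force: 29.9
time_s: 14.6
tcp_pos: [0.4779, 0.3929, 0.0139]
wrist_force: [-0.7, 1.5, 0.3]
gripper_width: 0.346
gripper_force: 0.0
time_s: 15.1
tcp_pos: [0.478, 0.3932, 0.1148]
wrist_force: [-0.1, -0.8, -0.4]
gripper_width: 0.35
gripper_force: 0.0
```

View pics/w7.png

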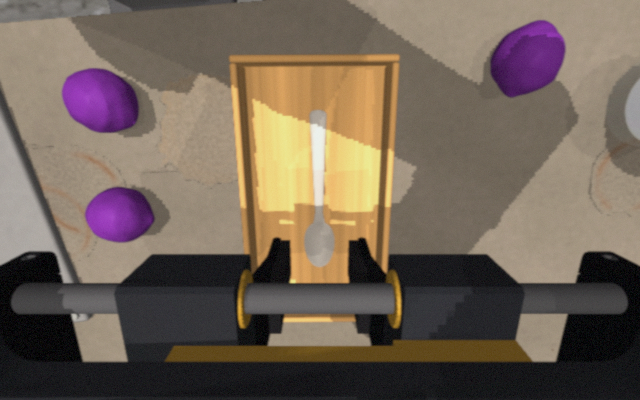

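The spoon lies flat in the tray, spanning rows 110 to 268 at column 319. Now to the roller, with the tool turned so that it closes along the tangent.

```bash
(
python3 -m pendant '[[[-0.1,-0.4,-0.15,0],[-0.11,-0.8,-0.15,0],[-0.11,-0.88,-0.15,0]]]' 0.2
python3 -m pendant '[[[-0.1,-0.45,0,0],[-0.11,-0.88,0,0],[-0.11,-0.88,0,0]]]'
python3 -m pendant '[[[-0.1,-0.45,0,0],[-0.11,-0.88,0,0],[-0.11,-0.88,0,0]]]'
python3 -m pendant '[[[-0.1,-0.45,0,0],[-0.11,-0.88,0,0],[-0.11,-0.88,0,0]]]'
python3 -m pendant '[[[-0.1,-0.45,0,0.06],[-0.11,-0.87,0,0.12],[-0.11,-0.87,0,0.178],[-0.11,-0.87,0,0.178],[-0.11,-0.87,0,0.178]]]')|tail -7
python3 - <<'E'
from h import *
c,im=shot("wrist","w8.png");cs,_=shot("scene","s8.png")
print(delta([.5013,-.048,.044]),np.round(sense()['joints'],1),proj(c,[[.5013,-.048,.068],[.3832,.0065,.024]]))
g=cv2.cvtColor(im,cv2.COLOR_BGR2GRAY)
q=cv2.HoughCircles(cv2.medianBlur(g,3),cv2.HOUGH_GRADIENT,1,20,param1=100,param2=20,minRadius=12,maxRadius=40)
print(q[0][:8] if q is not None else None)
E
```

```text
gripper_force: 0.0
time_s: 16.85
tcp_pos: [0.4995, -0.0483, 0.1281]
ee_rot: [[-0.91, 0.416, -0.001], [0.416, 0.91, -0.0], [0.0, -0.0, -1.0]]
wrist_force: [-0.1, 0.4, 0.1]
gripper_width: 0.804
gripper_force: 0.0
[-0.02  0.01  0.84] [  13.1   15.6  -24.2   -0.   -50.2 -127.6] [[318.86781999 219.1618282 ]
 [319.30680999  27.93540936]]
[[201.5 111.5  37.2]
 [315.5  27.5  25.4]
 [304.5 286.5  26.8]
 [436.5 234.5  31.6]
 [443.5 215.5  24.3]
 [318.5 217.5  18.8]]
```

```bash
(
python3 -m pendant '[[[-0.02,0,0.4,0],[-0.02,0,0.7,0],[-0.02,0,0.84,0],[-0.02,0,0.84,0],[-0.02,0,0.84,0]]]'
python3 -m pendant '[[[0,0,0,0],[0,0,0,0],[0,0,0,0],[0,0,0,0],[0,0,0,0]]]' 1)|grep -v ee_rot|tail -10
python3 - <<'E'
from h import *
print(np.array(sense()['ee_rot']).T@sense()['wrist_force'])
E
```

```text
time_s: 17.45
tcp_pos: [0.5016, -0.0493, 0.0449]
wrist_force: [0.2, 0.2, 0.7]
gripper_width: 0.8
gripper_force: 0.0
time_s: 17.95
tcp_pos: [0.5011, -0.05, 0.0448]
wrist_force: [-0.4, -0.4, -0.6]
gripper_width: 0.432
gripper_force: 0.0
[ 0.16062941 -0.55343667  0.64514099]
```

```bash
(
python3 -m pendant '[[[0,0,0,0],[0,0,0,0],[0,0,0,0]]]'
python3 -m pendant '[[[0.006,0.13,0,-0.05],[0.026,0.258,0,-0.1],[0.058,0.384,0,-0.15],[0.103,0.506,0,-0.2],[0.103,0.506,0,-0.2]]]')|tail -14
python3 - <<'E'
from h import *
s=sense();R=np.array(s['ee_rot']);print(R.T@s['wrist_force'],R.T@s['moment'],-R[:2,0],np.arctan2(s['tcp_pos'][1]-.0065,s['tcp_pos'][0]-.3832)+.432,np.hypot(s['tcp_pos'][1]-.0065,s['tcp_pos'][0]-.3832))
E
```

```text
time_s: 18.25
tcp_pos: [0.5012, -0.0498, 0.0447]
ee_rot: [[-0.908, 0.419, 0.0], [0.419, 0.908, 0.0], [-0.0, 0.0, -1.0]]
wrist_force: [-1.1, 0.3, 1.8]
gripper_width: 0.36
gripper_force: 30.0
time_s: 18.75
tcp_pos: [0.5127, 0.0004, 0.0447]
ee_rot: [[-1.0, 0.031, -0.001], [0.031, 1.0, -0.001], [0.001, -0.001, -1.0]]
wrist_force: [-0.9, -4.4, 3.4]
gripper_width: 0.361
gripper_force: 30.0
[ 0.79644401 -4.4167925  -3.36196565] [1.06937189 0.0252864  0.14732852] [ 0.9995145  -0.03114588] 0.38530340328324525 0.1296124950729987
```

```bash
cat > st.py <<'E'
from h import *
s=sense();R=np.array(s['ee_rot']);p=np.array(s['tcp_pos'])[:2]-[.3832,.0065];print(np.round(R.T@s['wrist_force'],1),np.round(R.T@s['moment'],2),"yaw",np.arctan2(-R[1,0],-R[0,0])+.432,"phi",np.arctan2(p[1],p[0])+.432,np.hypot(*p),s['gripper_width'],s['gripper_force'])
E
python3 -m pendant '[[[0.006,0.13,0,-0.05],[0.026,0.258,0,-0.1],[0.058,0.384,0,-0.15],[0.103,0.506,0,-0.2],[0.103,0.506,0,-0.2]]]' >/dev/null; python3 st.py
python3 -m pendant '[[[0.002,0.065,0,-0.025],[0.006,0.13,0,-0.05],[0.006,0.13,0,-0.05],[0.006,0.13,0,-0.05]]]'>/dev/null;python3 st.py
```

```text
[  1.2 -11.1  -0.6] [ 3.15  0.22 -0.47] yaw 0.802215758958905 phi 0.7749973951384113 0.12819766059272403 0.3597568539816015 29.997927127406
[ 1.1 -9.9 -1.4] [ 3.04  0.39 -0.32] yaw 0.8989767496626916 phi 0.8703283174664482 0.1280301734492743 0.3626765878071579 29.998218286782503
```

```bash

python3 -m pendant '[[[0.002,0.065,0,-0.025],[0.002,0.065,0,-0.025],[0.002,0.065,0,-0.025]]]'>/dev/null;python3 st.py
python3 -m pendant '[[[0.001,0.04,0,-0.015],[0.001,0.04,0,-0.015],[0.001,0.04,0,-0.015]]]'>/dev/null;python3 st.py
```

```text
[  1.1 -11.4  -1.3] [ 3.14  0.45 -0.26] yaw 0.9487398778534348 phi 0.9203206632378649 0.12797793726945908 0.36096971105181913 29.998060609214008
[  1.8 -10.4  -0.6] [ 3.2   0.51 -0.26] yaw 0.9786377573603702 phi 0.9509423904323526 0.12792932584413214 0.36012959970717606 29.998051640577614
```

Continuing in small steps until the stop shows in the force.

```bash
for i in 1; do
python3 -m pendant '[[[0.001,0.03,0,-0.01],[0.001,0.03,0,-0.01],[0.001,0.03,0,-0.01]]]'>/dev/null;python3 st.py
python3 -m pendant '[[[0,0.02,0,-0.005],[0,0.02,0,-0.005],[0,0.02,0,-0.005]]]'>/dev/null;python3 st.py; done
```

```text
[  1.9 -11.4  -0.3] [ 3.28  0.45 -0.38] yaw 0.9989888824088107 phi 0.973452432486513 0.12789486505676945 0.3602959447498541 29.99868462793529
[  1.5 -12.7   1.3] [ 3.55  0.53 -0.48] yaw 1.0094930380913547 phi 0.9875205815055985 0.12788412532243226 0.35974775453285435 29.999503414146602
```

```bash

python3 -m pendant '[[[0,0.02,0,0],[0,0.02,0,0],[0,0.02,0,0]]]'>/dev/null;python3 st.py
python3 -m pendant '[[[0,0.02,0,0],[0,0.02,0,0],[0,0.02,0,0],[0,0.02,0,0]]]'>/dev/null;python3 st.py
```

```text
[  1.  -14.1   1.7] [ 4.12  0.37 -0.42] yaw 1.009208145627192 phi 1.000775594662043 0.12811599819582484 0.3609570731425663 30.00464065466076
[  0.8 -22.4   2.4] [ 6.41  0.29 -0.22] yaw 1.0088388718654537 phi 1.005348257266228 0.1282633048693753 0.3624349931628188 30.0188625510782
```

The force jumped to 22 N with hardly any motion, so the roller is on the stop. I'll check that it holds steady, then hand in.

```bash

python3 -m pendant '[[[0,0,0,0],[0,0,0,0],[0,0,0,0],[0,0,0,0]]]'>/dev/null;python3 st.py
python3 -c "
from station import r;print(r.finish_job())"
```

```text
[ -0.1 -22.6   4.1] [ 6.39  0.27 -0.27] yaw 1.008743247087552 phi 1.0052245606544055 0.12824833703504834 0.3589334404251321 30.018706165719777
the job is handed in; nothing more can be done
None
```

The lime is in the bowl, the teaspoon lies flat in the tray, and the job was handed in with the gripper still holding the tensioner arm against its stop at about 22 N.

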